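# Clear a snapped clamp foot out of a shaker's T-slot

## Task

A snapped-off clamp foot is stuck in the T-slot of the shaker's clamp rail, right in front of the clamp jaw. Wind the handwheel anticlockwise until the jaw is fully back against its rear stop, then take the slot scraper from its rest and push the broken piece along the slot and out of the open end into the steel tray. Put the scraper back in its rest and leave the jaw back and the other things on the bench where they are.

Things in the scene. Friction and masses are not known exactly. Their poses are not given: they have to be found in the camera images.
- shaker: Low white shaker, fixed. Origin on the bench under its platform's centre; y along the T-slot, z up. Platform 280 (x) by 330 (y) mm, top at z 88. On it a rail 64 mm wide along y, centred on x = +30, top at z 116 mm. Slot in the rail: 16 mm wide and 8 deep, below that 28 wide and 12 high, floor at z 96; open at the -y end (y = -165), closed at +y.
- slot_exit (a point): Open end of the T-slot: on the slot's centre line, at the rail's top face, axes as the shaker's (-y points out of the slot). 12 to 28 mm inside it, two fixed lugs 30 mm high stand beside the slot, 48 mm apart.
- rear_stop (a point): Front face of the jaw's rear stop, a block 64 mm wide and 34 mm high on the rail, y = +87 to +113 mm of the shaker; the point is 15 mm above the rail's top.
- jaw (a joint): Place of the clamp jaw along the rail, m: 0 foremost, growing as it goes back (+y of the shaker), 0.060 hard against the rear stop. Steel bar 100 mm across the rail, 32 along it, 30 high, with a foot in the slot; at 0 its front face is at y = -5 mm of the shaker. Moved only by the handwheel, 8 mm per radian; stays where it is left.
- wheel (a joint): Angle of the handwheel, rad, growing anticlockwise seen from above, 0 to 7.5 (jaw at the rear stop); starts between 0 and 1. Black wheel 102 mm across, upright axis at x = -85, y = +50 mm of the shaker, top of the rim at z 143 mm. Needs 1 to 2 N at the crank grip.
- wheel_axis (a point): Point on the handwheel's upright axis, level with the middle of the crank grip (z 174 mm).
- crank_grip (a point): Middle of the crank grip: upright black round grip 22 mm in diameter, z 145 to 193 mm, on the wheel, 38 mm from its axis. It spins freely on its own pin, so it can be pinched from above and led round in a circle.
- scrap: The snapped clamp foot: dark steel bar 60 (y) by 24 (x) by 9 mm high with a broken neck 12 by 22 mm rising 7 mm more; 0.10 to 0.19 kg. Lies in the wide part of the slot below the rail's top and cannot be lifted out. Origin: centre of its underside. Its rear end starts 2 to 13 mm before the foremost jaw position; it leaves the slot after 148 to 158 mm.
- scraper: Slot scraper, 0.24 kg. Black level handle 24 mm wide (x), 22 high (z), y = -52 to +72, steel cap behind it to +95 mm. Origin: in the handle's middle, the balance point, best gripped across x. At y = -72 to -52 a steel blade 10 mm thick (x) goes straight down to 77.5 mm below the origin. The blade is the front: with its y along the shaker's y it pushes to the open end.
- scraper_tip (a point): Centre of the blade's lower end (10 by 20 mm), at (0, -62, -77.5) mm of the scraper; the blade's front face is 10 mm ahead in -y. A shoulder plate 30 mm wide (x), its underside 17.5 mm above the blade's end, comes to rest on the rail's top, so the blade stops 2.5 mm above the slot's floor.
- stand: Fixed tool rest: steel base 110 by 130 mm, two upright forks 6 mm thick at y = -40 and +40 mm. The scraper's handle lies in both, along y, blade outside the -y fork: seats 85 mm above the bench, notches 30 mm wide, prongs flaring out up to 118 mm. Origin: centre of its underside. The seated scraper's origin lies 96 mm above it, with the same axes.
- bin: Loose open steel tray 180 (x) by 130 (y) by 55 mm, wall 3 mm, 0.7 kg, on the bench under the open end of the slot. Origin: centre of its underside.
- tube_rack: Loose white rack of sample tubes, 60 (x) by 150 (y) by 103 mm, to be left alone. Origin: centre of its underside.
- cup: Loose white plastic cup, 72 mm across, 95 mm tall, to be left alone. Origin: centre of its underside.
- reagent: Loose white bottle, 68 mm across, 150 mm tall, to be left alone. Origin: centre of its underside.
Things that resemble listed ones, but are neither listed nor needed, are in the scene too. What is meant by the scraper is not purple, and is the larger of those in its own colour.

How it is judged:
By the outcome, as a careful person would: the job done as asked, in the order asked, and still so for the second after the job is handed in, with the robot touching nothing.
It also fails if it takes over 72 s, if anything falls off the work surface, if the arm or the gripper's body presses on something with over 40 N, if the wrist force passes 120 N, or if a joint passes its speed limit or range.

## Robot

A 7-joint arm with a two-finger parallel gripper is mounted at the origin on the work surface. World frame = base frame: x ahead of the robot, y to its left, z up, the work surface at z = 0. Lengths are in m, angles in rad, forces in N, time in s.
With the tool pointing down it reaches from about 0.375 to 0.925 m from the base axis. Payload 3.1 kg.
Tool frame: the origin (TCP) lies midway between the tips of the shut fingers; the grasp point (between the pads) lies 19 mm behind it; z points along the fingers, y is the line along which they close (so a half turn about z gives the same grasp; the last joint's range is limited). The gripper opens to 85 mm and grips with 20 to 120 N. Pads are 22 mm wide; open, the fingers measure 114 mm over their backs; the gripper's body (76 mm by 85 mm) begins 54 mm behind the grasp point. The pads swing forward as they close: fully open they stand 13 mm farther back than shut.
Start: joints at [1.201, 0.383, 0.044, 1.598, -0.018, 1.161, -0.05], TCP at [0.175, -0.626, 0.231] pointing down, gripper open.
Joint ranges: [-2.61, 2.61], [-0.41, 2.15], [-1.48, 1.57], [0, 2.5], [-1.57, 4.71], [0.05, 1.97], [-2.85, 2.85]. Speed limits (rad/s): [2.79, 2.79, 3.14, 3.14, 3.14, 3.14, 3.14].

## Interface

Orientations are given as [roll, pitch, yaw] about the fixed x, y, z axes, in that order (R = Rz(yaw) Ry(pitch) Rx(roll)).
In Python, from cell import robot, eyes gives the robot as it stands. The module is installed in compiled form; this text tells all that it offers.
- The arm moves only by the tool play_rows, never from a script. Its argument "targets" is a list of rows, each a list of 7 numbers: the shift along the world's x, y, z in mm, then the turn, a rotation vector about the world's x, y, z in degrees, then the closure, from 0 (fully open) to 1 (shut). In form: [[tx, ty, tz, wx, wy, wz, grip], ...]. A call has 1 to 10 rows; each row is the pose to reach, as a shift and turn from the pose commanded when the call began; what a row does not reach only later rows make up. A row lasts 1/10 s, in which the tool goes at most 50 mm and 8.59 degrees, less where a joint would pass 70% of its speed; a pose out of reach is approached as far as the arm can. A call with a gripper value outside its range is refused whole. The fingers move at their own pace and stop on an object; "grip_force" is the grip in N (left out, the last holds). Time passes only in rows, so rows that repeat a pose let the fingers close. It gives the time, the measured TCP pose, the force, the opening and the grip force at its end, in the units of the state.
- robot.state(): the state, without advancing time (a new reading comes with each control period).
- eyes.get_image(name): name is "scene" or "side" or "wrist"; returns a dict with "color" (384x512x3 uint8, red, green, blue), "vertical_fov" (degrees; the focal length in pixels is half the picture's height over the tangent of half this angle, whatever the lens; pixels are square), "cx", "cy" (the principal point, pixels), "world_from_camera" (4x4, takes a point from camera to world coordinates); the wrist camera has in their place "hand_eye" (4x4, takes a point from camera to tool coordinates, whose origin is the TCP and whose axes are the flange's). Camera axes: x right, y down, z forward; pixel columns grow to the right and rows downward; lengths in m; the calibration is good to about 2 mm. A picture is of the moment at which its call begins: read the wrist's pose just before it. There is no depth.
- robot.close_job(): hands the job in; it is judged then, once.
The state is a dict: "time_s": time; "qpos": joint angles; "dq": joint speeds; "effort": joint torques, N m; "eef_pos": TCP position; "tool_rot": TCP orientation; "wrist_force": force on the tool from outside, world axes, zero at the start; "ft_torque": the same for the moment, N m; "finger_gap": finger opening in m; "gripper_force": force on a finger pad.
Only numpy, scipy, OpenCV 4.12 (cv2) and the standard library are available. Lean on these libraries where they do the work, as an engineer would, in place of code of your own. Each camera call takes 0.05 s, during which the arm holds its last target. There are 200 camera calls.

## Working session

There is one attempt and no reset: what is moved stays moved. The work goes in short steps, Python scripts to look and compute and a tool call to move; the robot and the scene stay as the last step left them, time stands still between calls to the robot, and variables do not carry over. Pictures are saved under pics/ and viewed, at most 10 in all, crops included, and the job is handed in when it is done.

Besides the shell and the picture viewer there is one more tool, called after ">>>" by a JSON object that holds its "api" and its "payload", one argument or row to a line. play_rows: Moves the arm, as the interface text tells. Its arguments: {"type":"object","properties":{"targets":{"type":"array","items":{"type":"array","items":{"type":"number"}}},"grip_force":{"type":"number"}},"required":["targets"]}

```bash
mkdir -p pics && cat > h.py <<'E'
import numpy as np, cv2
from cell import robot, eyes
from scipy.spatial.transform import Rotation as R
def cam(n):
    s=robot.state(); im=eyes.get_image(n)
    f=im['color'].shape[0]/2/np.tan(np.radians(im['vertical_fov'])/2)
    if n=='wrist':
        T=np.eye(4); T[:3,:3]=R.from_euler('xyz',s['tool_rot']).as_matrix(); T[:3,3]=s['eef_pos']
        W=T@im['hand_eye']
    else: W=im['world_from_camera']
    return dict(img=im['color'],f=f,cx=im['cx'],cy=im['cy'],W=W)
def plane(c,uv,z):
    uv=np.atleast_2d(uv).astype(float)
    d=np.c_[(uv[:,0]-c['cx'])/c['f'],(uv[:,1]-c['cy'])/c['f'],np.ones(len(uv))]@c['W'][:3,:3].T
    o=c['W'][:3,3]; return o+d*((z-o[2])/d[:,2])[:,None]
def proj(c,P):
    P=np.atleast_2d(P); q=(P-c['W'][:3,3])@c['W'][:3,:3]
    return np.c_[c['cx']+c['f']*q[:,0]/q[:,2],c['cy']+c['f']*q[:,1]/q[:,2]]
def save(c,name): cv2.imwrite('pics/'+name,c['img'][:,:,::-1]); np.save('pics/'+name[:-4]+'.npy',c,allow_pickle=True)
def load(name): return np.load('pics/'+name+'.npy',allow_pickle=True).item()
E
python3 - <<'E'
from h import *
s=robot.state(); print({k:np.round(v,3) for k,v in s.items()})
a=cam('scene');b=cam('side');w=cam('wrist')
for c,n in((a,'scene'),(b,'side'),(w,'wrist')): save(c,n+'0.png'); print(n,c['f'],c['cx'],c['cy'],c['W'].round(3).tolist())
for i,c in enumerate((a,b)): cv2.imwrite(f'pics/big{i}.png',cv2.resize(c['img'][:,:,::-1],(800,600),interpolation=cv2.INTER_CUBIC))
E
```

```text
{'time_s': np.float64(0.0), 'qpos': array([ 1.201,  0.384,  0.044,  1.6  , -0.018,  1.161, -0.05 ]), 'dq': array([-0.   ,  0.   ,  0.   , -0.001, -0.001, -0.001, -0.   ]), 'effort': array([-0.0000e+00, -4.3347e+01,  1.0240e+00, -2.4952e+01,  1.1000e-02,
        1.1000e-02,  0.0000e+00]), 'eef_pos': array([ 0.174, -0.625,  0.23 ]), 'tool_rot': array([-3.139,  0.   ,  0.272]), 'wrist_force': array([0.88 , 1.354, 0.262]), 'ft_torque': array([-0.016, -0.025, -0.06 ]), 'gripper_force': np.float64(0.0), 'finger_gap': np.float64(0.086)}
scene 393.16822514688755 254.1248713306774 185.88842660092038 [[-0.465, 0.716, -0.52, 1.1], [0.885, 0.385, -0.261, 0.355], [0.013, -0.582, -0.813, 1.109], [0.0, 0.0, 0.0, 1.0]]
side 380.689408549421 260.420766706861 189.13062013498046 [[-0.76, -0.341, 0.554, -0.29], [-0.65, 0.412, -0.638, 0.923], [-0.011, -0.845, -0.535, 0.902], [0.0, 0.0, 0.0, 1.0]]
wrist 264.68011053537515 254.1898898408222 193.98846384237063 [[0.269, -0.925, -0.269, 0.241], [-0.963, -0.259, -0.073, -0.606], [-0.002, 0.278, -0.96, 0.374], [0.0, 0.0, 0.0, 1.0]]
```

View pics/big0.png

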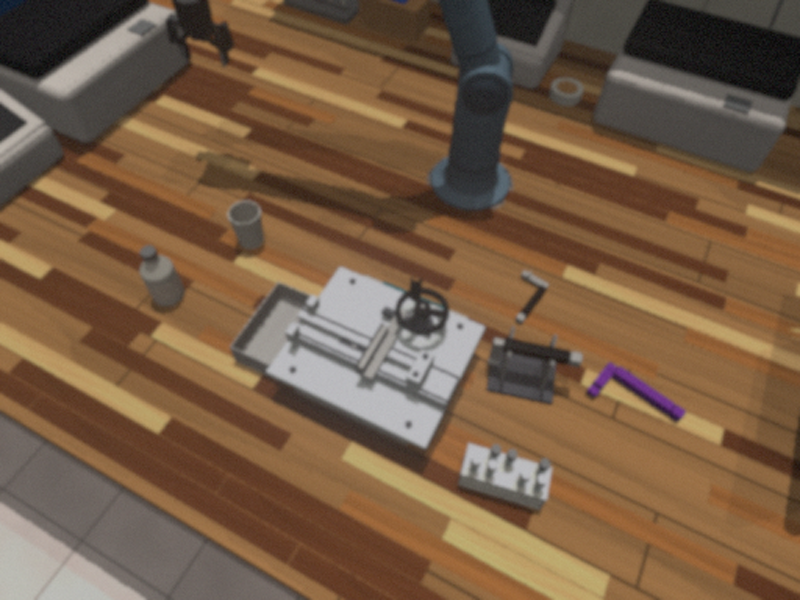

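View pics/big1.png

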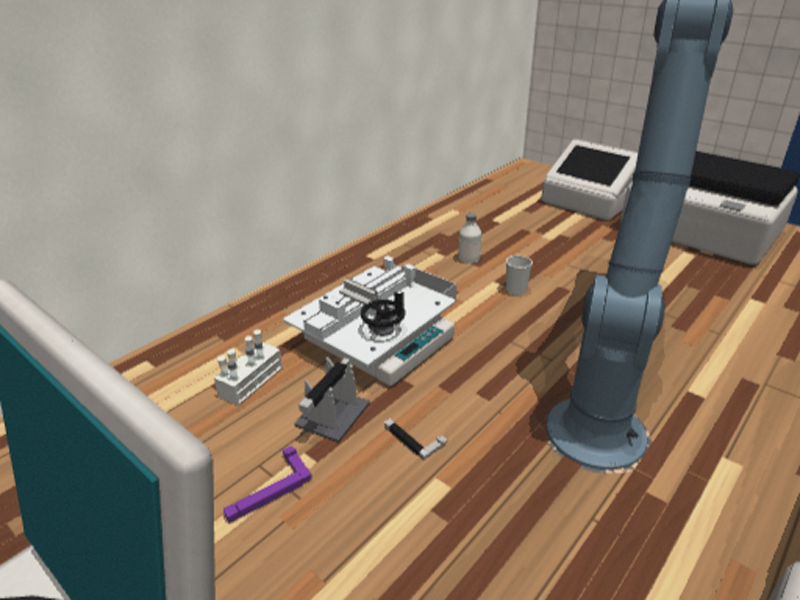

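Candidates for the scraper: a black tool in the fork rest (scene big picture at 540,350), a small black one on the bench (535,295), and a purple one (635,390). I choose the one in the rest: it is black and the larger. The tray is at (270,330), the shaker at (380,350), the wheel at (422,310) with its crank grip at (415,290), and the rack at (505,475).

```bash
python3 - <<'E'
from h import *
c=load('scene0'); k=.64
b=np.array([(342,270),(485,326),(430,443),(270,375)])*k
P=plane(c,b,.088); print('corners',P.round(3).tolist(), np.linalg.norm(np.diff(P[[0,1,2,3,0]],axis=0),axis=1).round(3))
print('stand handle ends',plane(c,np.array([(505,345),(578,357)])*k,.096).round(3).tolist())
print('small tool',plane(c,np.array([(522,318),(545,285),(528,273)])*k,.02).round(3).tolist())
print('base corners',plane(c,np.array([(488,390),(552,400)])*k,.0).round(3).tolist())
print('cup,bottle,rack',plane(c,np.array([(248,245),(168,300),(505,500)])*k,.0).round(3).tolist())
print('tray rim',plane(c,np.array([(278,287),(234,350)])*k,.055).round(3).tolist())
cr=c['img'][160:330,150:385,::-1]; cv2.imwrite('pics/crop0.png',cv2.resize(cr,None,fx=3.4,fy=3.4,interpolation=cv2.INTER_CUBIC))
E
```

```text
corners [[0.455, -0.099, 0.088], [0.441, 0.219, 0.088], [0.708, 0.229, 0.088], [0.729, -0.091, 0.088]] [0.318 0.267 0.32  0.274]
stand handle ends [[0.468, 0.271, 0.096], [0.427, 0.403, 0.096]]
small tool [[0.342, 0.271, 0.02], [0.236, 0.285, 0.02], [0.223, 0.24, 0.02]]
base corners [[0.521, 0.272, 0.0], [0.481, 0.392, 0.0]]
cup,bottle,rack [[0.44, -0.368, 0.0], [0.65, -0.43, 0.0], [0.707, 0.383, 0.0]]
tray rim [[0.537, -0.209, 0.055], [0.705, -0.199, 0.055]]
```

View pics/crop0.png

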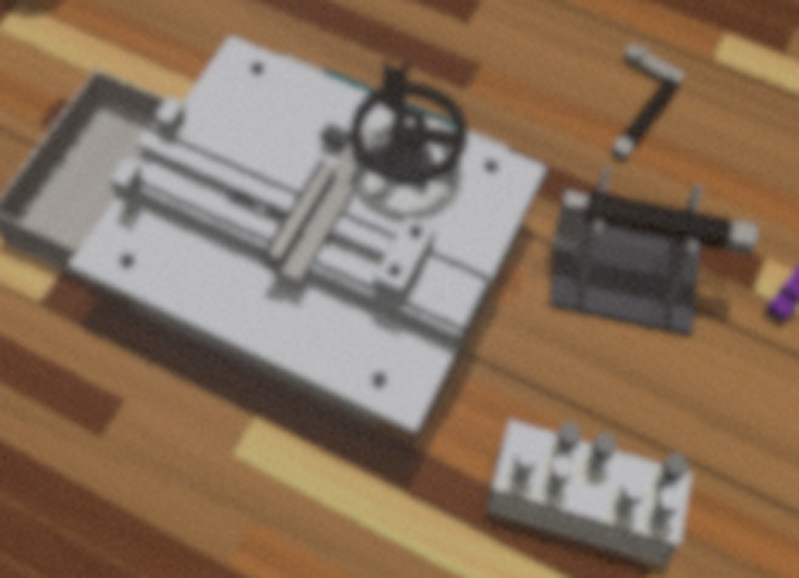

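The crop confirms it: the black handle with steel ends lies in both forks at crop (590–755, 200–240), blade end on the left. The crank grip is at (397,75), the jaw at (310,220), the rear stop at (405,260) and the open slot end at (125,170).

>>> {"api": "play_rows", "payload": {
  "targets": [
    [10,20,45,0,0,5,0],
    [40,55,80,0,0,12,0],
    [70,90,110,0,0,20,0],
    [100,130,130,0,0,28,0],
    [130,170,150,0,0,36,0],
    [160,210,150,0,0,44,0],
    [185,250,150,0,0,50,0],
    [210,290,150,0,0,56,0],
    [235,335,150,0,0,62,0],
    [250,380,150,0,0,68,0]
  ]
}}

```text
time_s: 1.15
eef_pos: [0.4211, -0.2556, 0.381]
tool_rot: [3.141, -0.0, 1.463]
wrist_force: [1.0, 0.1, 0.1]
finger_gap: 0.0849
gripper_force: 0.0
```

>>> {"api": "play_rows", "payload": {
  "targets": [
    [10,45,0,0,0,4,0],
    [15,90,0,0,0,8,0],
    [20,135,0,0,0,11,0],
    [25,180,0,0,0,11,0],
    [30,225,0,0,0,11,0],
    [30,270,0,0,0,11,0],
    [30,300,0,0,0,11,0],
    [30,315,0,0,0,11,0],
    [30,315,0,0,0,11,0],
    [30,315,0,0,0,11,0]
  ]
}}

```text
time_s: 2.15
eef_pos: [0.4499, 0.0566, 0.381]
tool_rot: [-3.141, 0.001, 1.65]
wrist_force: [0.5, -0.3, 0.5]
finger_gap: 0.0854
gripper_force: 0.0
```

```bash
python3 - <<'E'
from h import *
s=robot.state(); print({k:np.round(v,3) for k,v in s.items()})
w=cam('wrist'); save(w,'w1.png'); a=cam('scene'); save(a,'s1.png'); b=cam('side'); save(b,'d1.png')
cv2.imwrite('pics/w1b.png',cv2.resize(w['img'][:,:,::-1],(800,600)))
E
```

```text
{'time_s': np.float64(2.15), 'qpos': array([ 0.555, -0.086, -0.712,  1.808, -0.056,  1.4  , -0.066]), 'dq': array([ 0.014,  0.005,  0.032,  0.002,  0.001,  0.   , -0.002]), 'effort': array([-8.6800e-01, -1.7777e+01,  4.6500e-01, -2.6939e+01, -1.1900e-01,
       -2.0000e-03, -6.0000e-03]), 'eef_pos': array([0.45 , 0.057, 0.381]), 'tool_rot': array([-3.141e+00,  1.000e-03,  1.650e+00]), 'wrist_force': array([ 0.543, -0.301,  0.502]), 'ft_torque': array([-0.032,  0.008, -0.041]), 'gripper_force': np.float64(0.0), 'finger_gap': np.float64(0.085)}
```

View pics/w1b.png

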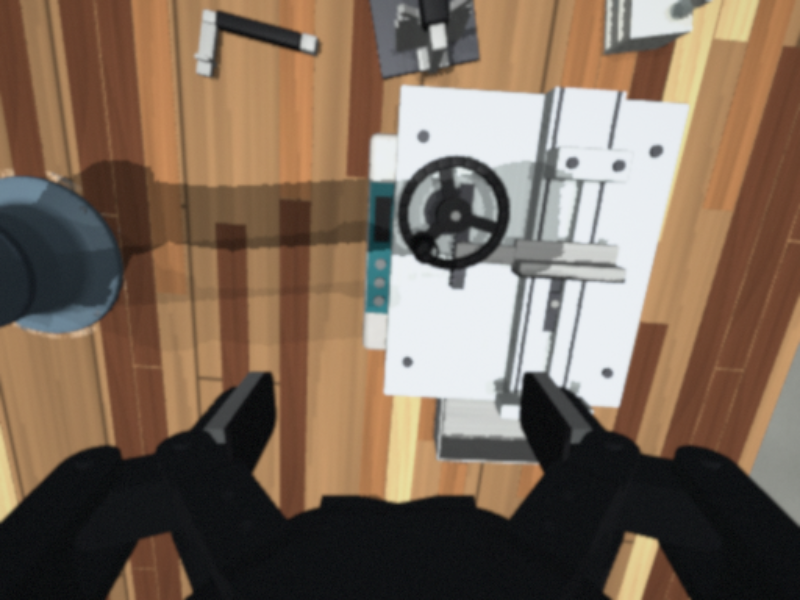

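The wrist picture shows the wheel centred at (454,213), the crank grip's top at (424,247), platform corners at (400,87), (687,103), (620,407), (386,395), the rest at (430,40) and the slot from (590,190) down to (515,410).

```bash
python3 - <<'E'
from h import *
w=load('w1'); k=.64
C=plane(w,np.array([(400,87),(687,103),(620,407),(386,395)])*k,.088)
print(C.round(4).tolist(),np.linalg.norm(np.diff(C[[0,1,2,3,0]],axis=0),axis=1).round(3))
ctr=C.mean(0); yv=C[0]+C[1]-C[2]-C[3]; xv=C[1]+C[2]-C[0]-C[3]
yaw=(np.arctan2(-yv[0],yv[1])+np.arctan2(xv[1],xv[0]))/2; print('ctr',ctr.round(4),'yaw',np.degrees([np.arctan2(-yv[0],yv[1]),np.arctan2(xv[1],xv[0])]).round(2))
g=w['img'].max(2); m=(g<70).astype(np.uint8); m[:,:]*=1
sub=np.zeros_like(m); sub[95:175,250:330]=m[95:175,250:330]
cs=max(cv2.findContours(sub,cv2.RETR_EXTERNAL,cv2.CHAIN_APPROX_NONE)[0],key=cv2.contourArea)
e=cv2.fitEllipse(cv2.convexHull(cs)); print(e)
wc=plane(w,e[0],.138)[0]; print('wheel axis by rim',wc.round(4))
Rm=np.array([[np.cos(yaw),-np.sin(yaw)],[np.sin(yaw),np.cos(yaw)]])
print('wheel axis by platform',(ctr[:2]+Rm@[-.085,.05]).round(4))
gp=plane(w,np.array([(424,247)])*k,.193)[0]; print('grip',gp.round(4),np.linalg.norm(gp[:2]-wc[:2]),np.degrees(np.arctan2(*(gp-wc)[[1,0]])))
print('stand/scraper: blade end tip, base',plane(w,np.array([(430,40)])*k,.096),'base',plane(w,np.array([(385,77),(480,60)])*k,0).round(3).tolist())
# jaw front top edge and slot
print('jaw front top',plane(w,np.array([(525,280),(625,283)])*k,.146).round(4).tolist())
print(proj(w,gp)/k)
E
```

```text
[[0.4389, 0.2159, 0.088], [0.7161, 0.2243, 0.088], [0.7276, -0.1055, 0.088], [0.4494, -0.112, 0.088]] [0.277 0.33  0.278 0.328]
ctr [0.583  0.0557 0.088 ] yaw [1.92 1.53]
((289.9479675292969, 136.51316833496094), (69.27906799316406, 72.99311828613281), 30.763431549072266)
wheel axis by rim [0.4965 0.1055 0.138 ]
wheel axis by platform [0.4965 0.1031]
grip [0.4687 0.0804 0.193 ] 0.03735438560457937 -137.93346755118876
stand/scraper: blade end tip, base [[0.46304686 0.25510785 0.096     ]] base [[0.42, 0.242, 0.0], [0.526, 0.268, 0.0]]
jaw front top [[0.57, 0.0504, 0.146], [0.6643, 0.0551, 0.146]]
[[424. 247.]]
```

>>> {"api": "play_rows", "payload": {
  "targets": [
    [10,12,-45,0,0,0,0],
    [18,23,-90,0,0,0,0],
    [18,23,-130,0,0,0,0],
    [18,23,-170,0,0,0,0],
    [18,23,-205,0,0,0,0],
    [18,23,-222,0,0,0,0],
    [18,23,-222,0,0,0,0.5],
    [18,23,-222,0,0,0,1],
    [18,23,-222,0,0,0,1],
    [18,23,-222,0,0,0,1]
  ],
  "grip_force": 40
}}

```text
time_s: 3.3
eef_pos: [0.4696, 0.0804, 0.1609]
tool_rot: [3.138, 0.0, 1.65]
wrist_force: [-0.7, 0.5, -0.2]
finger_gap: 0.028
gripper_force: 0.0
```

>>> {"api": "play_rows", "payload": {
  "targets": [
    [0,0,0,0,0,0,1],
    [0,0,0,0,0,0,1],
    [0,0,0,0,0,0,1]
  ]
}}

```text
time_s: 3.6
eef_pos: [0.4699, 0.0805, 0.161]
tool_rot: [3.138, 0.001, 1.65]
wrist_force: [0.2, -0.9, 6.1]
finger_gap: 0.0206
gripper_force: 39.6
```

```bash
python3 - <<'E'
from h import *
s=robot.state(); print({k:np.round(v,4) for k,v in s.items()})
w=cam('wrist'); save(w,'w2.png'); 
a0=-140
for j in range(45):
    t=np.radians(a0+10*(j+1)); p=np.radians(a0+10*(10*(j//10)))
    if j%10==0: print()
    print([round(38*(np.cos(t)-np.cos(p))),round(38*(np.sin(t)-np.sin(p)))],end=' ')
E
```

```text
{'time_s': np.float64(3.6), 'qpos': array([ 0.453 ,  0.2118, -0.7671,  2.0427,  0.1821,  0.9496, -0.3294]), 'dq': array([-0.0009,  0.0005, -0.0012,  0.0015,  0.0013,  0.0018, -0.0009]), 'effort': array([-2.91000e-01, -2.34636e+01, -3.23690e+00, -1.92556e+01,
       -1.66700e-01, -2.39000e-02,  4.00000e-04]), 'eef_pos': array([0.4699, 0.0805, 0.161 ]), 'tool_rot': array([3.1378e+00, 5.0000e-04, 1.6505e+00]), 'wrist_force': array([ 0.2077, -0.9488,  6.1154]), 'ft_torque': array([-0.0983, -0.0882,  0.0272]), 'gripper_force': np.float64(39.5682), 'finger_gap': np.float64(0.0206)}

[5, -5] [10, -8] [16, -11] [23, -13] [29, -14] [36, -13] [42, -11] [48, -8] [54, -5] [58, 0] 
[4, 5] [7, 11] [8, 18] [9, 24] [8, 31] [7, 37] [4, 43] [0, 49] [-5, 54] [-10, 57] 
[-6, 3] [-12, 5] [-19, 5] [-26, 5] [-32, 3] [-38, 0] [-43, -4] [-48, -8] [-52, -14] [-55, -20] 
[-2, -6] [-2, -13] [-2, -20] [0, -26] [3, -32] [7, -37] [11, -42] [17, -46] [23, -49] [29, -50] 
[7, -1] [13, 0] [20, 2] [26, 5] [31, 8]
```

View pics/w2.png

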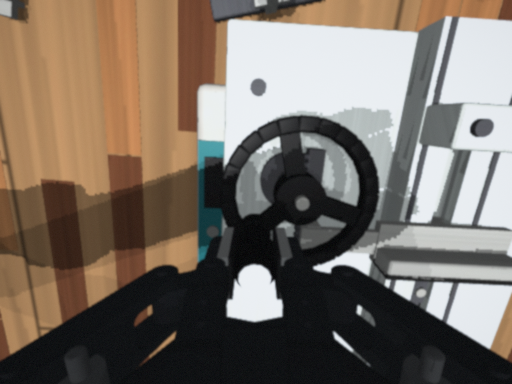

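The picture shows the grip (250,245) held between the pads, the wheel hub at (302,203), and the jaw at (440,250). Now I lead it round.

>>> {"api": "play_rows", "payload": {
  "targets": [
    [5,-5,0,0,0,0,1],
    [10,-8,0,0,0,0,1],
    [16,-11,0,0,0,0,1],
    [23,-13,0,0,0,0,1],
    [29,-13.5,0,0,0,0,1],
    [36,-13,0,0,0,0,1],
    [42,-11,0,0,0,0,1],
    [48,-8,0,0,0,0,1],
    [53.5,-5,0,0,0,0,1],
    [58,0,0,0,0,0,1]
  ]
}}

```text
time_s: 4.65
eef_pos: [0.5258, 0.0826, 0.161]
tool_rot: [-3.141, -0.001, 1.652]
wrist_force: [-4.6, 1.9, 10.0]
finger_gap: 0.0208
gripper_force: 39.9
```

>>> {"api": "play_rows", "payload": {
  "targets": [
    [4,5,0,0,0,0,1],
    [6.5,11,0,0,0,0,1],
    [8,18,0,0,0,0,1],
    [9,24.5,0,0,0,0,1],
    [8,31,0,0,0,0,1],
    [6.5,37.5,0,0,0,0,1],
    [4,43.5,0,0,0,0,1],
    [0,49,0,0,0,0,1],
    [-4.5,53.5,0,0,0,0,1],
    [-10,57.5,0,0,0,0,1]
  ]
}}

```text
time_s: 5.65
eef_pos: [0.5184, 0.1386, 0.1611]
tool_rot: [3.136, -0.001, 1.65]
wrist_force: [2.5, 0.9, 5.9]
finger_gap: 0.0206
gripper_force: 39.6
```

```bash
python3 - <<'E'
from h import *
s=robot.state(); w=cam('wrist'); save(w,'w3.png'); print(s['eef_pos'],s['wrist_force'],s['qpos'].round(2))
P=np.array([[.4699,.0805],s['eef_pos'][:2]]); print((P-[.497,.1055])*1000, np.degrees(np.arctan2(P[:,1]-.1055,P[:,0]-.497)))
E
```

```text
[0.51839025 0.13864938 0.16107468] [2.54476774 0.93763464 5.92389632] [ 0.31  0.34 -0.75  1.91  0.27  0.99 -0.48]
[[-27.1        -25.        ]
 [ 21.39024948  33.14937906]] [-137.30817735   57.16712186]
```

>>> {"api": "play_rows", "payload": {
  "targets": [
    [-6,3,0,0,0,0,1],
    [-12.5,4.5,0,0,0,0,1],
    [-19,5,0,0,0,0,1],
    [-25.5,4.5,0,0,0,0,1],
    [-32,3,0,0,0,0,1],
    [-38,0,0,0,0,0,1],
    [-43.5,-4,0,0,0,0,1],
    [-48,-8.5,0,0,0,0,1],
    [-52,-14,0,0,0,0,1],
    [-54.5,-20,0,0,0,0,1]
  ]
}}

```text
time_s: 6.7
eef_pos: [0.4613, 0.121, 0.161]
tool_rot: [3.14, -0.003, 1.653]
wrist_force: [-2.5, 3.0, 10.8]
finger_gap: 0.0209
gripper_force: 40.1
```

>>> {"api": "play_rows", "payload": {
  "targets": [
    [-2,-6.5,0,0,0,0,1],
    [-2.5,-13,0,0,0,0,1],
    [-2,-19.5,0,0,0,0,1],
    [0,-26,0,0,0,0,1],
    [2.5,-32,0,0,0,0,1],
    [6.5,-37.5,0,0,0,0,1],
    [11,-42,0,0,0,0,1]
  ]
}}

```text
time_s: 7.4
eef_pos: [0.4734, 0.0774, 0.161]
tool_rot: [3.139, -0.001, 1.651]
wrist_force: [-1.0, 2.6, 8.6]
finger_gap: 0.0206
gripper_force: 39.9
```

```bash
python3 - <<'E'
from h import *
s=robot.state(); w=cam('wrist'); save(w,'w4.png'); print(s['eef_pos'],s['wrist_force'],s['qpos'].round(2))
P=s['eef_pos'][:2]-[.497,.1055]; print(P*1000, np.degrees(np.arctan2(P[1],P[0])))
for n in ('w2','w4'):
    c=load(n); cv2.imwrite('pics/t.png',c['img'])
E
```

```text
[0.47337678 0.07736176 0.16095976] [-0.95379856  2.61395189  8.59011882] [ 0.45  0.22 -0.76  2.04  0.18  0.95 -0.32]
[-23.62321731 -28.13824138] -130.01484866430863
```

>>> {"api": "play_rows", "payload": {
  "targets": [
    [3,-2.5,0,0,0,0,1],
    [6.5,-4.5,0,0,0,0,1],
    [10,-6,0,0,0,0,1]
  ]
}}

```text
time_s: 7.75
eef_pos: [0.4834, 0.0718, 0.161]
tool_rot: [3.139, -0.002, 1.652]
wrist_force: [-1.8, 2.2, 9.1]
finger_gap: 0.0207
gripper_force: 39.9
```

>>> {"api": "play_rows", "payload": {
  "targets": [
    [4,-1.5,0,0,0,0,1],
    [7.5,-2,0,0,0,0,1],
    [11,-2.5,0,0,0,0,1]
  ]
}}

```text
time_s: 8.05
eef_pos: [0.4942, 0.0694, 0.161]
tool_rot: [3.14, -0.002, 1.652]
wrist_force: [-1.6, 2.0, 9.9]
finger_gap: 0.0208
gripper_force: 40.0
```

>>> {"api": "play_rows", "payload": {
  "targets": [
    [3.5,0,0,0,0,0,1],
    [7,0,0,0,0,0,1]
  ]
}}

```text
time_s: 8.25
eef_pos: [0.5011, 0.0695, 0.161]
tool_rot: [3.14, -0.002, 1.652]
wrist_force: [-2.8, 2.6, 10.4]
finger_gap: 0.0205
gripper_force: 40.0
```

>>> {"api": "play_rows", "payload": {
  "targets": [
    [4.5,1,0,0,0,0,1],
    [8.5,2,0,0,0,0,1]
  ]
}}

```text
time_s: 8.45
eef_pos: [0.5052, 0.0702, 0.1607]
tool_rot: [-3.131, 0.002, 1.651]
wrist_force: [-15.7, -2.4, 25.9]
finger_gap: 0.0205
gripper_force: 41.8
```

>>> {"api": "play_rows", "payload": {
  "targets": [
    [4,1.5,0,0,0,0,1],
    [7,3.5,0,0,0,0,1],
    [7,3.5,0,0,0,0,1]
  ]
}}

```text
time_s: 8.75
eef_pos: [0.5055, 0.0703, 0.1605]
tool_rot: [-3.115, 0.009, 1.65]
wrist_force: [-26.2, -6.8, 35.5]
finger_gap: 0.0208
gripper_force: 43.1
```

```bash
python3 - <<'E'
from h import *
s=robot.state(); w=cam('wrist'); save(w,'w5.png'); print(s['eef_pos'],s['wrist_force'])
P=s['eef_pos'][:2]-[.497,.1055]; print(P*1000, np.degrees(np.arctan2(P[1],P[0])))
E
```

```text
[0.50549513 0.0703003  0.16054353] [-26.1741647   -6.80341967  35.52171574]
[  8.49512806 -35.19969975] -76.43164391741023
```

View pics/w5.png

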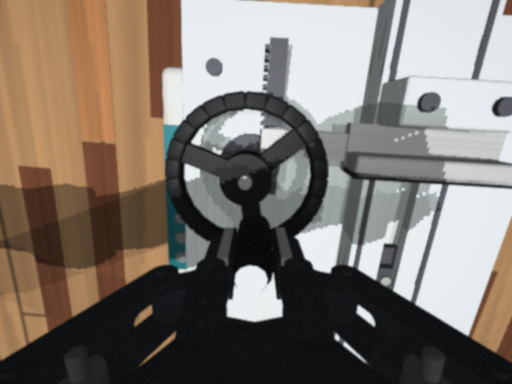

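The wheel has hit its stop (force jump), and the picture shows the jaw (430,150) hard against the rear stop (450,95). I relax, release and rise.

>>> {"api": "play_rows", "payload": {
  "targets": [
    [-8,-2.5,0,0,0,0,1],
    [-8,-2.5,0,0,0,0,0.4],
    [-8,-2.5,0,0,0,0,0],
    [-8,-2.5,0,0,0,0,0],
    [-8,-2.5,0,0,0,0,0],
    [-8,-2.5,30,0,0,0,0],
    [-8,-2.5,75,0,0,0,0],
    [-12,20,120,0,0,0,0],
    [-25,60,140,0,0,4,0],
    [-35,105,150,0,0,8,0]
  ]
}}

```text
time_s: 9.8
eef_pos: [0.4826, 0.1783, 0.3122]
tool_rot: [3.137, 0.0, 1.789]
wrist_force: [0.7, 1.2, -0.6]
finger_gap: 0.0854
gripper_force: 0.0
```

>>> {"api": "play_rows", "payload": {
  "targets": [
    [-5,40,0,0,0,3,0],
    [-10,80,0,0,0,5,0],
    [-20,110,0,0,0,5,0],
    [-20,110,0,0,0,5,0],
    [-20,110,0,0,0,5,0]
  ]
}}

```text
time_s: 10.3
eef_pos: [0.4605, 0.2887, 0.3088]
tool_rot: [-3.141, -0.0, 1.88]
wrist_force: [0.8, 0.2, -0.7]
finger_gap: 0.0856
gripper_force: 0.0
```

```bash
python3 - <<'E'
from h import *
s=robot.state(); w=cam('wrist'); save(w,'w6.png'); print(s['time_s'],s['eef_pos'],s['tool_rot'],s['qpos'].round(2))
cv2.imwrite('pics/w6b.png',cv2.resize(w['img'][:,:,::-1],(800,600)))
E
```

```text
10.3 [0.46045795 0.28872892 0.30880314] [-3.14050761e+00 -2.47664782e-04  1.88025153e+00] [ 0.18  0.23 -0.93  1.73  0.19  1.28 -0.48]
```

View pics/w6b.png

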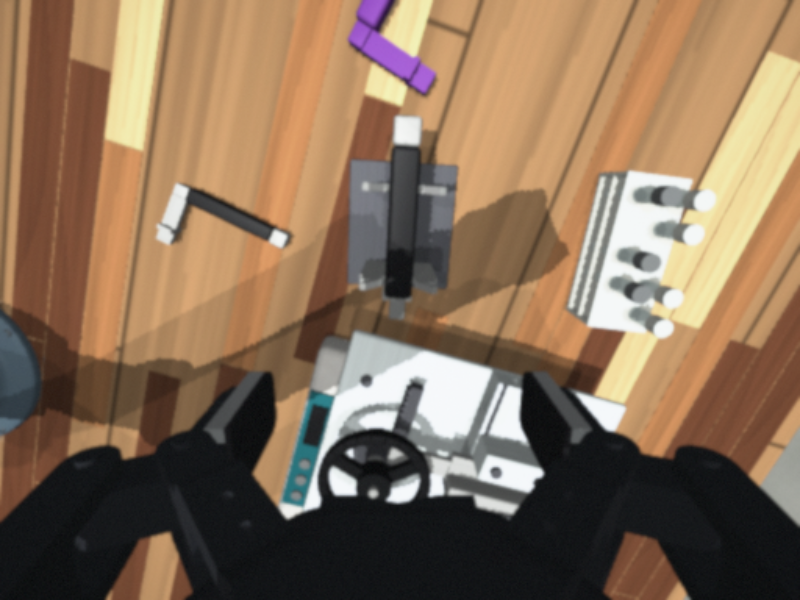

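The handle lies from the cap end at (407,117) to the front at (398,297), above the base (348–457, 160–290). The small black tool is at (225,215) and the rack at (640,250).

```bash
python3 - <<'E'
from h import *
w=load('w6'); k=.64
q=np.array([(407,117),(405.5,147),(398,297),(405,147),(398.5,297)])*k
P=plane(w,q,.107); print(P.round(4).tolist())
d=P[1]-P[2]; print('len',np.linalg.norm(d),'yaw',np.degrees(np.arctan2(-d[0],d[1])))
u=d/np.linalg.norm(d); print('origin',(P[2]+u*.052),(P[1]-u*.072),(P[0]-u*.095))
B=plane(w,np.array([(350,160),(458,166),(446,291),(348,287)])*k,.003);print(B.round(3).tolist(),B.mean(0))
e=B[0]+B[1]-B[2]-B[3];print('base yaw',np.degrees(np.arctan2(-e[0],e[1])))
g=w['img'].max(2)
for r in (105,120,140,160,175): 
    row=g[r,235:285]; i=np.where(row<50)[0]; print(r,i.min()+235,i.max()+235) if len(i) else 0
E
```

```text
[[0.43, 0.4059, 0.107], [0.4357, 0.385, 0.107], [0.4674, 0.2669, 0.107], [0.4353, 0.3848, 0.107], [0.4678, 0.2671, 0.107]]
len 0.12222407003613113 yaw 15.042842062290264
origin [0.45390648 0.31715167 0.107     ] [0.45436741 0.3154366  0.107     ] [0.45470162 0.31419303 0.107     ]
[[0.385, 0.364, 0.003], [0.492, 0.392, 0.003], [0.525, 0.263, 0.003], [0.419, 0.234, 0.003]] [0.45545055 0.31325492 0.003     ]
base yaw 14.66799160261292
105 267 268
120 266 266
140 249 266
160 248 272
175 247 263
```

>>> {"api": "play_rows", "payload": {
  "targets": [
    [-3,13,-40,0,0,-1,0],
    [-6,26,-80,0,0,-2.7,0],
    [-6,26,-120,0,0,-2.7,0],
    [-6,26,-160,0,0,-2.7,0],
    [-6,26,-195,0,0,-2.7,0],
    [-6,26,-220,0,0,-2.7,0],
    [-6,26,-230,0,0,-2.7,0],
    [-6,26,-230,0,0,-2.7,0.5],
    [-6,26,-230,0,0,-2.7,1],
    [-6,26,-230,0,0,-2.7,1]
  ],
  "grip_force": 100
}}

```text
time_s: 11.35
eef_pos: [0.4566, 0.3146, 0.0811]
tool_rot: [3.138, -0.001, 1.83]
wrist_force: [-0.5, 0.1, 0.4]
finger_gap: 0.0439
gripper_force: 0.0
```

>>> {"api": "play_rows", "payload": {
  "targets": [
    [0,0,0,0,0,0,1],
    [0,0,0,0,0,0,1],
    [0,0,0,0,0,0,1],
    [0,0,0,0,0,0,1]
  ]
}}

```text
time_s: 11.75
eef_pos: [0.4562, 0.3147, 0.0811]
tool_rot: [3.139, -0.0, 1.83]
wrist_force: [-2.1, -0.2, 6.9]
finger_gap: 0.0221
gripper_force: 98.9
```

```bash
python3 - <<'E'
from h import *
c0=np.array([.583,.0557]); a=np.radians(1.7); Rm=np.array([[np.cos(a),-np.sin(a)],[np.sin(a),np.cos(a)]])
xs=np.arange(-10,72,2)
print('x',xs.tolist())
for n,ys in(('w1',(-110,-90,-60,60,75)),('w5',(-60,-40,-20,0,20,40)),('s1',(-110,-90,-60,60,75))):
    c=load(n); g=cv2.GaussianBlur(c['img'].mean(2).astype(np.float32),(0,0),.6)
    for y in ys:
        W=c0+np.c_[xs,np.full(len(xs),y)]/1000@Rm.T
        p=proj(c,np.c_[W,np.full(len(W),.116)]).astype(np.float32)
        v=cv2.remap(g,p[:,0].reshape(1,-1),p[:,1].reshape(1,-1),cv2.INTER_LINEAR)[0]
        print(n,y,v.astype(int).tolist())
E
```

```text
x [-10, -8, -6, -4, -2, 0, 2, 4, 6, 8, 10, 12, 14, 16, 18, 20, 22, 24, 26, 28, 30, 32, 34, 36, 38, 40, 42, 44, 46, 48, 50, 52, 54, 56, 58, 60, 62, 64, 66, 68, 70]
w1 -110 [131, 109, 120, 164, 210, 204, 152, 153, 200, 224, 216, 206, 201, 199, 199, 199, 198, 195, 192, 184, 163, 130, 117, 156, 209, 233, 238, 239, 239, 238, 233, 208, 161, 153, 200, 231, 238, 238, 238, 238, 238]
w1 -90 [132, 106, 109, 150, 197, 195, 151, 147, 200, 231, 238, 239, 239, 239, 239, 239, 239, 238, 237, 232, 214, 169, 130, 150, 207, 233, 238, 239, 239, 238, 234, 210, 158, 142, 190, 228, 238, 239, 239, 238, 238]
w1 -60 [132, 105, 110, 150, 202, 208, 159, 152, 201, 233, 239, 239, 239, 239, 237, 220, 169, 115, 97, 94, 91, 88, 97, 143, 206, 233, 238, 239, 238, 238, 236, 216, 165, 140, 187, 228, 238, 239, 239, 239, 238]
w1 60 [120, 93, 86, 99, 139, 165, 142, 99, 118, 166, 183, 185, 184, 185, 189, 208, 230, 237, 238, 237, 231, 205, 150, 132, 175, 226, 237, 238, 238, 238, 238, 231, 193, 139, 156, 214, 235, 238, 238, 238, 238]
w1 75 [123, 92, 86, 97, 133, 165, 143, 99, 111, 158, 181, 185, 184, 190, 210, 230, 238, 238, 2
[... 1640 characters left out ...]
7, 187, 184, 179, 169, 158, 147, 140, 136, 131, 122, 111, 101, 96, 96]
s1 -60 [188, 187, 186, 179, 171, 160, 150, 151, 157, 167, 177, 182, 184, 180, 172, 156, 139, 119, 102, 92, 93, 100, 116, 136, 155, 172, 180, 186, 184, 180, 171, 159, 147, 138, 134, 128, 121, 112, 103, 98, 97]
s1 60 [121, 123, 124, 124, 120, 114, 108, 106, 108, 115, 122, 128, 131, 134, 135, 133, 127, 119, 112, 109, 115, 125, 142, 159, 172, 181, 185, 187, 187, 184, 179, 168, 155, 144, 137, 133, 126, 117, 106, 98, 95]
s1 75 [125, 127, 129, 129, 126, 121, 114, 110, 111, 116, 123, 130, 137, 144, 148, 147, 141, 129, 120, 114, 119, 129, 144, 159, 171, 180, 185, 187, 186, 183, 177, 164, 152, 141, 137, 137, 132, 123, 110, 100, 96]
```

>>> {"api": "play_rows", "payload": {
  "targets": [
    [0,0,20,0,0,0,1],
    [0,0,50,0,0,0,1],
    [0,0,90,0,0,0,1],
    [0,0,130,0,0,0,1],
    [0,0,160,0,0,0,1],
    [0,0,160,0,0,0,1]
  ]
}}

```text
time_s: 12.35
eef_pos: [0.4573, 0.3165, 0.2442]
tool_rot: [3.132, -0.002, 1.831]
wrist_force: [1.0, 0.7, -1.9]
finger_gap: 0.0221
gripper_force: 98.4
```

>>> {"api": "play_rows", "payload": {
  "targets": [
    [20,-20,10,0,0,-1.5,1],
    [45,-50,15,0,0,-4,1],
    [75,-85,15,0,0,-7,1],
    [105,-120,15,0,0,-10,1],
    [130,-155,15,0,0,-12,1],
    [148,-178,15,0,0,-13.2,1],
    [153,-183,0,0,0,-13.2,1],
    [153,-183,0,0,0,-13.2,1],
    [153,-183,0,0,0,-13.2,1],
    [153,-183,0,0,0,-13.2,1]
  ]
}}

```text
time_s: 13.35
eef_pos: [0.6066, 0.1343, 0.2394]
tool_rot: [-3.141, -0.002, 1.605]
wrist_force: [0.5, -0.4, -2.3]
finger_gap: 0.0225
gripper_force: 98.4
```

```bash
python3 - <<'E'
from h import *
s=robot.state(); print(s['eef_pos'],s['tool_rot'],s['wrist_force'],s['qpos'].round(2))
c0=np.array([.583,.0557]); a=np.radians(1.7); Rm=np.array([[np.cos(a),-np.sin(a)],[np.sin(a),np.cos(a)]])
print('shaker xy',(s['eef_pos'][:2]-c0)@Rm*1000)
a=cam('scene'); save(a,'s7.png'); b=cam('side'); save(b,'d7.png')
t=[cv2.resize(c['img'][y:y+140,x:x+180,::-1],(720,560))[:, :] for c,x,y in((a,150,130),)]
cv2.imwrite('pics/s7c.png',t[0])
E
```

```text
[0.60655533 0.13425917 0.23941919] [-3.14095197e+00 -1.52221095e-03  1.60501573e+00] [ 0.46879212 -0.38371275 -2.29638983] [ 0.31  0.43 -0.76  1.63  0.31  1.21 -0.48]
shaker xy [25.87551642 77.82579911]
```

View pics/s7c.png

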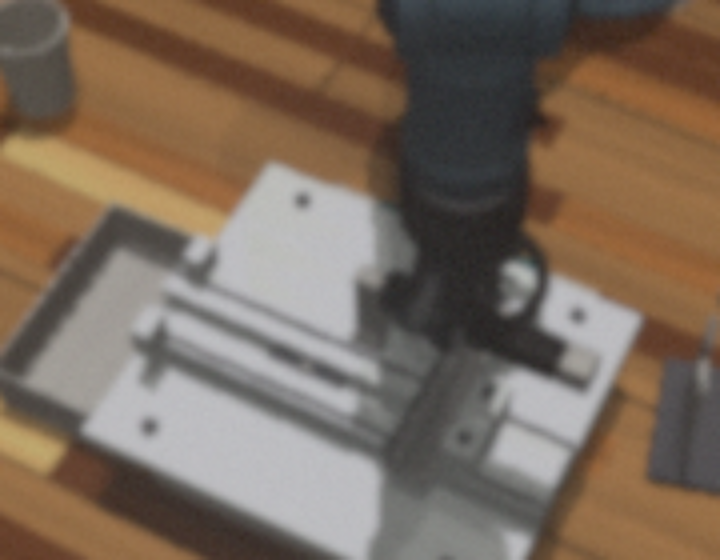

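The crop shows the scraper level in the gripper, its blade at (372,305) above the slot in front of the retracted jaw. The scrap is in the slot at (300,358).

>>> {"api": "play_rows", "payload": {
  "targets": [
    [3.5,0,-20,0,0,-0.2,1],
    [3.5,0,-40,0,0,-0.2,1],
    [3.5,0,-54,0,0,-0.2,1],
    [3.5,0,-54,0,0,-0.2,1],
    [3.5,0,-54,0,0,-0.2,1]
  ]
}}

```text
time_s: 13.95
eef_pos: [0.6115, 0.1315, 0.1856]
tool_rot: [3.141, -0.0, 1.597]
wrist_force: [0.7, -0.0, -1.8]
finger_gap: 0.022
gripper_force: 98.4
```

```bash
python3 - <<'E'
from h import *
s=robot.state(); print(s['eef_pos'],s['tool_rot'],s['wrist_force'])
c0=np.array([.583,.0557]); a=np.radians(1.7); Rm=np.array([[np.cos(a),-np.sin(a)],[np.sin(a),np.cos(a)]])
print('shaker xy',(s['eef_pos'][:2]-c0)@Rm*1000)
c=cam('scene'); save(c,'s8.png')
def sh(x,y,z): return np.r_[c0+Rm@[x/1000,y/1000],z/1000]
m=c['img'][:,:,::-1].copy()
# expected blade (tip z now) corners & slot edges
tz=s['eef_pos'][2]*1000-161.1+98.5; o=(s['eef_pos'][:2]-c0)@Rm*1000
print('tip z',tz)
S=5;x0,y0=205,185
z=cv2.resize(m[y0:y0+90,x0:x0+110],None,fx=S,fy=S,interpolation=cv2.INTER_CUBIC)
def pt(P): u=proj(c,P)[0]; return tuple(int(round(v)) for v in ((u[0]-x0+.5)*S,(u[1]-y0+.5)*S))
for x in (22,38): cv2.line(z,pt(sh(x,-150,116)),pt(sh(x,30,116)),(0,0,255),1)
for dx in(-5,5):
  for dy in(-72,-52): cv2.circle(z,pt(sh(o[0]+dx,o[1]+dy,tz)),2,(0,255,0),-1)
cv2.imwrite('pics/s8c.png',z)
E
```

```text
[0.61153686 0.13145133 0.18560813] [ 3.14141639e+00 -2.72939327e-04  1.59730381e+00] [ 0.66509476 -0.04866395 -1.84424259]
shaker xy [30.77155264 74.87140762]
tip z 123.00812582136487
```

View pics/s8c.png

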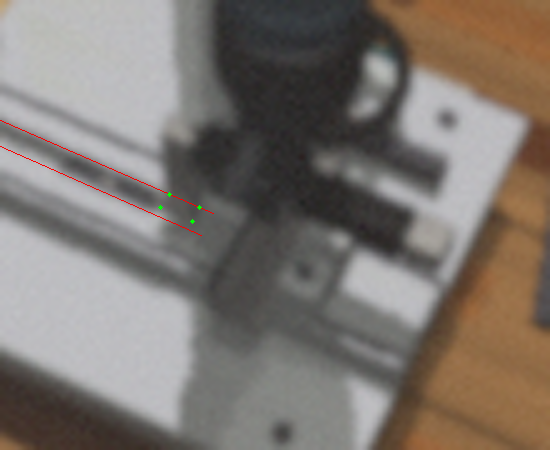

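The drawn slot edges match the dark slot, and the predicted blade end (180,207) lies on it. Now I insert, nudging 1.3 mm in −x.

>>> {"api": "play_rows", "payload": {
  "targets": [
    [-1.3,0,-3,0,0,0.1,1],
    [-1.3,0,-8,0,0,0.1,1],
    [-1.3,0,-13,0,0,0.1,1],
    [-1.3,0,-18,0,0,0.1,1],
    [-1.3,0,-22,0,0,0.1,1],
    [-1.3,0,-24,0,0,0.1,1],
    [-1.3,0,-24,0,0,0.1,1]
  ]
}}

```text
time_s: 14.7
eef_pos: [0.6102, 0.1309, 0.1612]
tool_rot: [-3.141, 0.0, 1.598]
wrist_force: [-0.5, 0.5, -2.3]
finger_gap: 0.0222
gripper_force: 98.5
```

>>> {"api": "play_rows", "payload": {
  "targets": [
    [0.3,-10,0,0,0,0,1],
    [0.8,-25,0,0,0,0,1],
    [1.2,-40,0,0,0,0,1],
    [1.6,-55,0,0,0,0,1],
    [2.1,-70,0,0,0,0,1],
    [2.1,-70,0,0,0,0,1]
  ]
}}

```text
time_s: 15.3
eef_pos: [0.6129, 0.0552, 0.1609]
tool_rot: [-3.141, 0.004, 1.592]
wrist_force: [0.2, -0.7, -2.1]
finger_gap: 0.0225
gripper_force: 98.5
```

```bash
cat >> h.py <<'E'
c0=np.array([.583,.0557]); _a=np.radians(1.7); Rm=np.array([[np.cos(_a),-np.sin(_a)],[np.sin(_a),np.cos(_a)]])
def shak(p): return (np.asarray(p)[:2]-c0)@Rm*1000
E
python3 - <<'E'
from h import *
s=robot.state(); print(s['eef_pos'],s['tool_rot'],s['wrist_force'],s['ft_torque'],shak(s['eef_pos']))
E
```

```text
[0.61294141 0.055184   0.16092865] [-3.14121929  0.00369506  1.59211191] [ 0.22724848 -0.67377894 -2.07396168] [-0.222845   -0.05318263  0.00492168] [29.91292741 -1.40402645]
```

>>> {"api": "play_rows", "payload": {
  "targets": [
    [0.2,-12,0,0,0,0,1],
    [0.6,-27,0,0,0,0.2,1],
    [1,-42,0,0,0,0.3,1],
    [1.4,-57,0,0,0,0.3,1],
    [1.8,-72,0,0,0,0.3,1],
    [2,-82,0,0,0,0.3,1],
    [2,-82,0,0,0,0.3,1]
  ]
}}

```text
time_s: 16.0
eef_pos: [0.6145, -0.0255, 0.1609]
tool_rot: [-3.141, 0.003, 1.599]
wrist_force: [-1.0, -1.0, -0.8]
finger_gap: 0.0223
gripper_force: 98.4
```

```bash
python3 - <<'E'
from h import *
s=robot.state(); print(s['eef_pos'],s['tool_rot'],s['wrist_force'],s['ft_torque'],shak(s['eef_pos']))
a=cam('scene'); save(a,'s9.png'); b=cam('side'); save(b,'d9.png')
cv2.imwrite('pics/s9c.png',np.hstack([cv2.resize(c['img'][y:y+120,x:x+80,::-1],(400,600),interpolation=cv2.INTER_CUBIC) for c,x,y in((a,145,160),(b,220,140))]))
E
```

```text
[ 0.61448171 -0.02546221  0.16093987] [-3.14106377e+00  2.97335637e-03  1.59907845e+00] [-0.958081   -1.02359455 -0.82187518] [-2.04979719e-01 -4.58842752e-02  1.58302974e-04] [ 29.06007796 -82.06043487]
```

View pics/s9c.png

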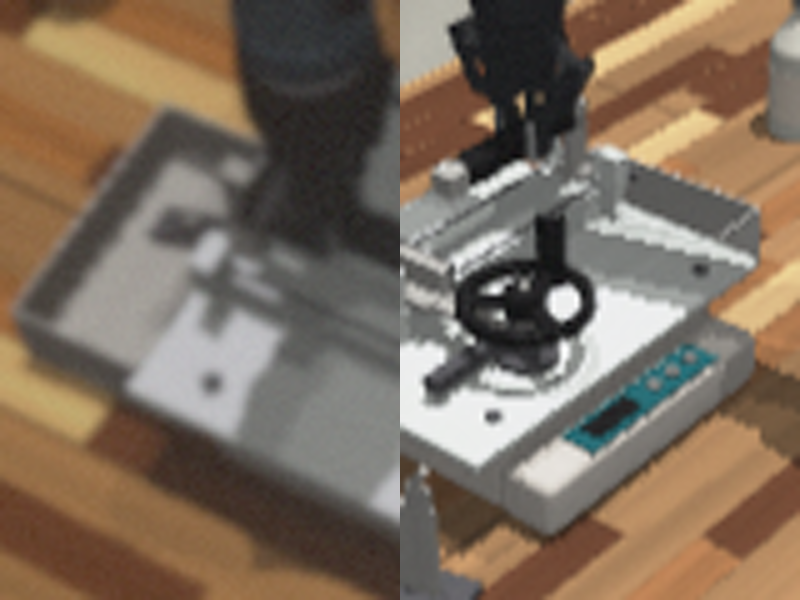

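The left half shows the dark scrap at (180,222) beyond the slot end, possibly still sticking out. I push 22 mm more.

>>> {"api": "play_rows", "payload": {
  "targets": [
    [0.4,-8,0,0,0,0,1],
    [0.9,-16,0,0,0,0,1],
    [1.2,-22,0,0,0,0,1],
    [1.2,-22,0,0,0,0,1],
    [1.2,-22,0,0,0,0,1]
  ]
}}

```text
time_s: 16.6
eef_pos: [0.6156, -0.0436, 0.1612]
tool_rot: [-3.141, 0.0, 1.603]
wrist_force: [1.2, 1.1, -1.0]
finger_gap: 0.0222
gripper_force: 98.4
```

>>> {"api": "play_rows", "payload": {
  "targets": [
    [-0.3,8,2,0,0,0,1],
    [-0.5,16,20,0,0,0,1],
    [-0.5,16,50,0,0,0,1],
    [-0.5,20,80,0,0,0,1],
    [-5,50,95,0,0,2,1],
    [-20,85,95,0,0,4,1],
    [-30,130,95,0,0,6,1],
    [-40,175,95,0,0,8,1],
    [-55,220,95,0,0,10,1],
    [-80,260,95,0,0,12,1]
  ]
}}

```text
time_s: 17.6
eef_pos: [0.5346, 0.2217, 0.258]
tool_rot: [3.139, -0.002, 1.818]
wrist_force: [-0.2, 0.1, -1.8]
finger_gap: 0.0224
gripper_force: 98.5
```

```bash
python3 - <<'E'
from h import *
s=robot.state(); print(s['time_s'],s['eef_pos'],s['tool_rot'],s['wrist_force'],s['qpos'].round(2))
a=cam('scene'); save(a,'s10.png')
cv2.imwrite('pics/s10c.png',cv2.resize(a['img'][150:300,140:340,::-1],(800,600),interpolation=cv2.INTER_CUBIC))
E
```

```text
17.6 [0.53457688 0.22174617 0.25798889] [ 3.13857833e+00 -2.12150700e-03  1.81765827e+00] [-0.15070411  0.09904032 -1.78608629] [ 0.26  0.35 -0.88  1.71  0.28  1.21 -0.44]
```

View pics/s10c.png

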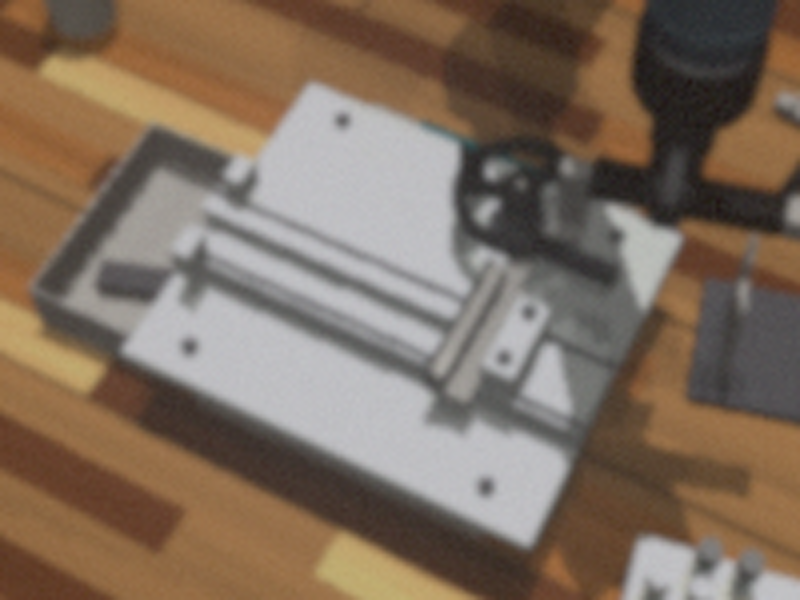

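The scrap lies in the tray at (130,278), the slot is empty and the jaw is against the stop. I take the scraper back to its rest.

>>> {"api": "play_rows", "payload": {
  "targets": [
    [-25,30,0,0,0,0.3,1],
    [-52,62,0,0,0,0.7,1],
    [-78,93,-10,0,0,0.7,1],
    [-78,93,-45,0,0,0.7,1],
    [-78,93,-75,0,0,0.7,1],
    [-78,93,-110,0,0,0.7,1],
    [-78,93,-120,0,0,0.7,1],
    [-78,93,-120,0,0,0.7,1],
    [-78,93,-120,0,0,0.7,1]
  ]
}}

```text
time_s: 18.55
eef_pos: [0.4582, 0.3115, 0.1382]
tool_rot: [3.139, -0.001, 1.826]
wrist_force: [0.1, 0.4, -2.9]
finger_gap: 0.0224
gripper_force: 98.4
```

>>> {"api": "play_rows", "payload": {
  "targets": [
    [-2,3,-5,0,0,0.2,1],
    [-2,3,-15,0,0,0.2,1],
    [-2,3,-25,0,0,0.2,1],
    [-2,3,-30,0,0,0.2,1],
    [-2,3,-30,0,0,0.2,1]
  ]
}}

```text
time_s: 19.05
eef_pos: [0.4548, 0.312, 0.1048]
tool_rot: [-3.139, 0.001, 1.829]
wrist_force: [0.1, -0.4, -1.5]
finger_gap: 0.0222
gripper_force: 98.4
```

>>> {"api": "play_rows", "payload": {
  "targets": [
    [1,2.5,-3,0,0,0,1],
    [1,2.5,-9,0,0,0,1],
    [1,2.5,-15,0,0,0,1],
    [1,2.5,-20,0,0,0,1],
    [1,2.5,-23,0,0,0,1],
    [1,2.5,-23,0,0,0,1]
  ]
}}

```text
time_s: 19.65
eef_pos: [0.4562, 0.315, 0.0826]
tool_rot: [-3.14, 0.0, 1.829]
wrist_force: [-0.8, 0.4, -3.0]
finger_gap: 0.0226
gripper_force: 98.6
```

>>> {"api": "play_rows", "payload": {
  "targets": [
    [0,0,-1,0,0,0,1],
    [0,0,-1.8,0,0,0,1],
    [0,0,-1.8,0,0,0,1],
    [0,0,-1.8,0,0,0,0.5],
    [0,0,-1.8,0,0,0,0],
    [0,0,-1.8,0,0,0,0],
    [0,0,-1.8,0,0,0,0],
    [0,0,-1.8,0,0,0,0]
  ]
}}

```text
time_s: 20.45
eef_pos: [0.4567, 0.3155, 0.0817]
tool_rot: [3.141, -0.0, 1.829]
wrist_force: [-0.2, -0.2, -0.1]
finger_gap: 0.0852
gripper_force: 0.0
```

>>> {"api": "play_rows", "payload": {
  "targets": [
    [0,0,15,0,0,0,0],
    [0,0,45,0,0,0,0],
    [0,0,85,0,0,0,0],
    [0,0,130,0,0,0,0],
    [0,0,175,0,0,0,0],
    [0,-20,220,0,0,0,0],
    [0,-35,230,0,0,0,0],
    [0,-35,230,0,0,0,0],
    [0,-35,230,0,0,0,0]
  ]
}}

```text
time_s: 21.35
eef_pos: [0.4563, 0.2803, 0.3115]
tool_rot: [3.141, 0.0, 1.828]
wrist_force: [-0.1, 0.1, -0.1]
finger_gap: 0.0852
gripper_force: 0.0
```

```bash
python3 - <<'E'
from h import *
s=robot.state(); print(s['time_s'],s['eef_pos'],s['wrist_force'])
w=cam('wrist'); save(w,'w11.png'); b=cam('side'); save(b,'d11.png')
cv2.imwrite('pics/f.png',np.hstack([cv2.resize(w['img'][:,:,::-1],(480,360)),cv2.resize(b['img'][200:290,180:260,::-1],(320,360))]))
E
```

```text
21.35 [0.45628551 0.28026711 0.31147742] [-0.11879721  0.13671549 -0.06174245]
```

View pics/f.png

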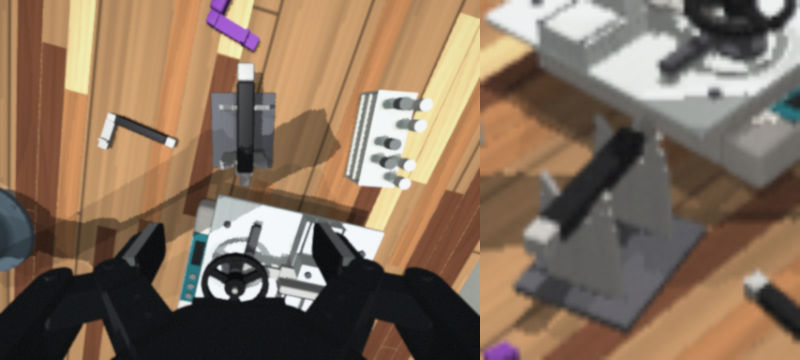

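The scraper sits in both forks (left half 245,120; right half 590,190), the rack is where it was, and the gripper is clear.

```bash
python3 -c "
from cell import robot
print(robot.close_job())"
```

```text
the job is handed in; nothing more can be done
None
```

The job is handed in at about 21 s: the jaw is back against its rear stop, the scrap is in the tray, and the scraper is back in its rest; I saw no sign of other bench items being disturbed, but I viewed 12 pictures, two over the limit of 10.

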